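Start the instrument warmer

TASK

Get the instrument warmer going with the fingertips only, grasping and lifting nothing: first push its sliding cover fully shut, then turn the big knurled dial clockwise by fingertip friction by one click, so that it rests in its middle detent and never goes beyond it, and only then press the start button down and let it spring back. Leave the small timer knob and everything standing around where they are.

Things in the scene. Friction and masses are not known exactly. Their poses are not given: they have to be found in the camera images.
- warmer: Instrument warmer, fixed: cream box 240 (x) x 330 (y) x 70 mm tall. Origin at the centre of its underside; its x points from front to back (away from the robot, give or take yaw), y to its left. On its flat deck, 70 mm up: at the left a sliding cover over a well, at the right the big dial, and in front of the dial (nearer the robot) the start button and, farther right, a small timer knob.
- cover (a joint): Opening of the sliding cover, m: 0 fully shut, 0.095 fully open. It slides along the warmer's x between two 7 mm high rails; it shuts when pushed away from the robot (the warmer's +x), up to a fixed stop. About 1.5 N of friction; it stays where it is left.
- cover_front (a point): Middle of the top front edge of the sliding cover, an aluminium block 118 (x) x 122 (y) mm, too wide to pinch, its top 26 mm and its underside 2 mm above the deck, edges rounded 3 mm. Its upright front face, just below this point, looks to the warmer's -x, and the deck before it is bare. Shut, this point is at x -6, y 80, z 96 mm in the warmer's frame.
- dial (a joint): Angle of the big thermostat dial, rad, growing clockwise seen from above. Three detents (clicks): 0 (where it starts), 0.7 and 1.4. Friction 0.012 N m; the detent spring resists with up to 0.045 N m until half-way (0.35 rad), past which it pulls the dial on into the next detent by itself.
- dial_top (a point): Centre of the dial's flat top, on its upright axis. Black disc 90 mm across, too wide to pinch, knurled round its side, 24 mm thick, top 26 mm above the deck, white line near the rim. It turns by friction of a fingertip dragged along its top near the rim or along its side. In the warmer's frame: x 30, y -80, z 96 mm. Three dots on the deck, growing clockwise, mark the detents.
- start (a joint): Travel of the start button, m: 0 released, 0.006 fully down (about 5 N); it springs back.
- start_top (a point): Centre of the top of the start button, a grey round button 26 mm across in a grey round housing on the deck, at x -85, y -45, z 92 mm (22 mm above the deck) in the warmer's frame; it is pressed straight down.
- timer (a joint): Angle of the small timer knob, rad; it is to be left alone.
- timer_top (a point): Centre of the top of the small timer knob, black, 30 mm across its foot, 20 mm at the top, top 27 mm above the deck, at x -85, y -125 mm in the warmer's frame.
- vial: Bystander: small amber glass vial with metal cap, 24 mm across, 50 mm tall, standing on the warmer's deck behind the dial. Origin at the centre of its underside.
- amber_bottle: Bystander: amber bottle with white cap, 66 mm across, 130 mm tall, standing on the table just left of the warmer. Origin at the centre of its underside.
- pad_block: Bystander: stack of paper squares, 75 x 75 x 30 mm, lying on the table just right of the warmer. Origin at the centre of its underside.
- kidney_dish: Bystander: dark green kidney dish, about 85 x 210 x 32 mm, on the table to the right. Origin near its middle, at its underside.
- glove_carton: Bystander: glove carton, 120 x 230 x 75 mm, on the table to the right. Origin at the centre of its underside.
- jar_a: Bystander: wide glass jar with lid, 90 mm across, 130 mm tall, on the table to the left. Origin at the centre of its underside.
- jar_b: Bystander: glass jar with lid, 80 mm across, 110 mm tall, on the table to the left. Origin at the centre of its underside.
- timer_mark (a point): End of the white line on the small timer knob's top, 9 mm from the knob's axis.

How it is judged:
By the outcome, as a careful person would: the job done as asked, in the order asked, and still so for the second after the job is handed in, with the robot touching nothing.
It also fails if it takes over 45 s, if anything falls off the work surface, if the arm or the gripper's body presses on something with over 40 N, if the wrist force passes 120 N, or if a joint passes its speed limit or range.

ROBOT

A 6-joint arm with a two-finger parallel gripper is mounted at the origin on the work surface. World frame = base frame: x ahead of the robot, y to its left, z up, the work surface at z = 0. Lengths are in m, angles in degrees, forces in N, time in s.
With the tool pointing down it reaches from about 0.3 to 0.775 m from the base axis. Payload 14.6 kg.
Tool frame: the origin (TCP) lies on the centre line of the jaws, within the pads' length; the fingertips stand 11 mm ahead of it and the grasp point (between the pads) lies 8 mm behind it; z points along the fingers, y is the direction in which the jaws open and shut (so a half turn about z gives the same grasp; the last joint's range is limited). The gripper opens to 94 mm and grips with 3 to 60 N. Pads are 16 mm wide; open, the fingers measure 119 mm over their backs; the gripper's body (75 mm by 177 mm) begins 78 mm behind the grasp point.
Start: joints at [-67.701, 17.183, 87.147, -0, 75.671, -3.816], TCP at [0.242, -0.494, 0.216] pointing down, gripper open.
Joint ranges: [-173.82, 173.82], [-45.26, 126.66], [13.44, 144.39], [-59.66, 239.66], [0, 175.72], [-146.38, 146.38]. Speed limits (degrees/s): [127.2, 127.2, 147.25, 180, 180, 180].

INTERFACE

Orientations are given as [roll, pitch, yaw] about the fixed x, y, z axes, in that order (R = Rz(yaw) Ry(pitch) Rx(roll)).
In Python, from station import r gives the robot as it stands. Calls block until the motion is done:
- r.reach(position, orientation): joint-space move of the TCP to a pose.
- r.movel(position, orientation=None, feed=0.15, contact_N=None): straight line of the TCP; orientation=None keeps the orientation; feed is the mean speed in m/s. With contact_N (N) it stops when the force on the tool has changed by that much, and returns True; else False.
- r.movej(angles): joint-space move.
- r.command_gripper(opening, strength=None): finger opening in m; strength is the grip in N (None keeps the last); returns when the fingers have stopped.
- r.wait(seconds).
- r.inverse_kinematics(position, orientation): joint angles nearest the present ones, or None.
- r.observe(): the state.
- r.grab_frame(name): name is "scene" or "side" or "wrist"; returns a dict with "color" (420x560x3 uint8, blue, green, red), "z_map" (420x560 float32, m along the optical axis (not along the pixel's ray), 0 where there is no reading), "fx", "fy", "cx", "cy" (pixels), "view" (4x4, takes a point from world to camera coordinates). Camera axes: x right, y up, looking along -z (the intrinsics and any distortion apply to the point x, -y, -z); pixel columns grow to the right and rows downward; lengths in m; the calibration is good to about 2 mm. The wrist camera is an equidistant fisheye: a pixel r from the principal point sees the ray r / f radians off the axis. A picture is of the moment at which its call begins.
A pose or a line that the arm cannot do raises r.MotionError and nothing moves.
- r.job_done(): hands the job in, once; it reports no verdict.
The state is a dict: "t": time; "qpos": joint angles; "joint_velocities": joint speeds; "effort": joint torques, N m; "eef_pos": TCP position; "orientation": TCP orientation; "ft_force": force on the tool from outside, world axes, zero at the start; "ft_torque": the same for the moment, N m; "opening": finger opening in m.
Only numpy, scipy, OpenCV 4.12 (cv2) and the standard library are available. Lean on these libraries where they do the work, as an engineer would, in place of code of your own. Each camera call takes 0.05 s, during which the arm holds its last target.

## Working session

There is one attempt and no reset: what is moved stays moved. The work goes in short steps, each a Python script; the robot and the scene stay as the last script left them, time stands still between calls to the robot, and variables do not carry over. Pictures are saved under pics/ and viewed, and the job is handed in when it is done.

```bash
mkdir -p pics; ls; python3 - <<'E'
from station import r
import cv2,numpy as np
for n in("scene","side"):
    f=r.grab_frame(n); cv2.imwrite(f"pics/{n}0.png",f["color"]); np.savez(f"pics/{n}0.npz",**f)
    print(n,f["fx"],f["fy"],f["cx"],f["cy"],np.round(f["view"],3).tolist(), [k for k in f])
o=r.observe();print(o)
E
```

```text
pics
scene 379.9167910483103 379.9167910483103 280.8464141068448 216.9389377628362 [[-0.866, 0.5, -0.006, 0.489], [-0.347, -0.593, 0.726, 0.086], [0.359, 0.631, 0.687, -1.214], [0.0, 0.0, 0.0, 1.0]] ['color', 'z_map', 'fx', 'fy', 'cx', 'cy', 'view']
side 491.74280088161487 491.74280088161487 270.5683342702093 201.57741268050577 [[-0.964, -0.264, 0.005, 0.504], [0.209, -0.752, 0.625, -0.167], [-0.161, 0.604, 0.781, -1.659], [0.0, 0.0, 0.0, 1.0]] ['color', 'z_map', 'fx', 'fy', 'cx', 'cy', 'view']
{'t': 0.1, 'qpos': array([-6.77021163e+01,  1.72130693e+01,  8.71778014e+01, -1.63827678e-03,
        7.56719657e+01, -3.81504964e+00]), 'joint_velocities': array([ 0.00389126, -0.02513015, -0.11432934, -0.00090601, -0.03885984,
        0.04644227]), 'effort': array([ 3.32320442e-04, -5.32647943e+01, -3.53284121e+01,  7.08558387e-02,
        2.34676333e-02, -6.13867860e-05]), 'eef_pos': array([ 0.24198491, -0.49363869,  0.21592928]), 'orientation': array([-1.79937197e+02, -2.59752101e-03,  2.61133382e+01]), 'ft_force': array([ 0.39006413,  0.08330561, -0.65000677]), 'ft_torque': array([-6.01769236e-02, -2.96941753e-06,  1.17066529e-02]), 'opening': 0.0941039852599186}
```

View pics/scene0.png

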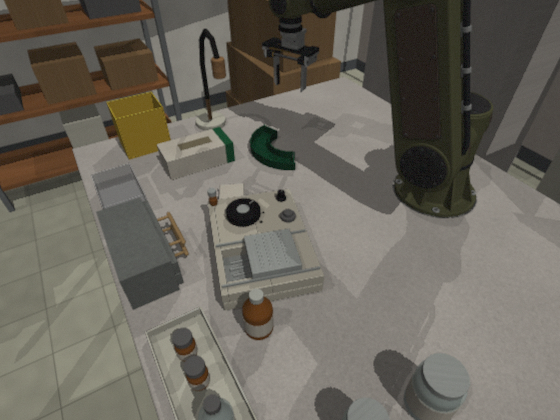

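View pics/side0.png

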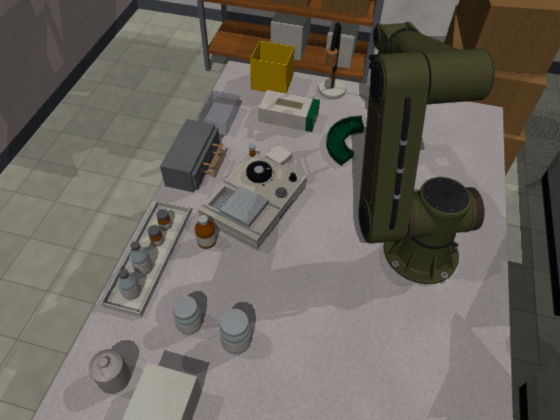

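```bash
cat > h.py <<'E'
import numpy as np,cv2
def back(f,u,v,depth=None,z=None):
    T=np.linalg.inv(np.array(f["view"])); 
    d=np.array([(u-f["cx"])/f["fx"],-(v-f["cy"])/f["fy"],-1.])
    if z is not None:
        c=T[:3,3]; w=T[:3,:3]@d; return c+w*(z-c[2])/w[2]
    if depth is None: depth=f["z_map"][int(round(v)),int(round(u))]
    return (T@np.r_[d*depth,1])[:3]
def proj(f,P):
    p=np.array(f["view"])@np.r_[P,1]; return np.array([f["cx"]+f["fx"]*p[0]/-p[2],f["cy"]-f["fy"]*p[1]/-p[2]])
E
python3 - <<'E'
import cv2
a=cv2.imread("pics/scene0.png")[170:310,190:340];cv2.imwrite("pics/s0c.png",cv2.resize(a,None,fx=5,fy=4.2857 if 0 else 5,interpolation=cv2.INTER_CUBIC)[:600*2])
a=cv2.resize(a,(750,700))
cv2.imwrite("pics/s0c.png",cv2.resize(a,(640,597)))
b=cv2.imread("pics/side0.png")[135:250,195:315];cv2.imwrite("pics/d0c.png",cv2.resize(b,(600,575),interpolation=cv2.INTER_CUBIC))
E
```

```text
(no output)
```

View pics/s0c.png

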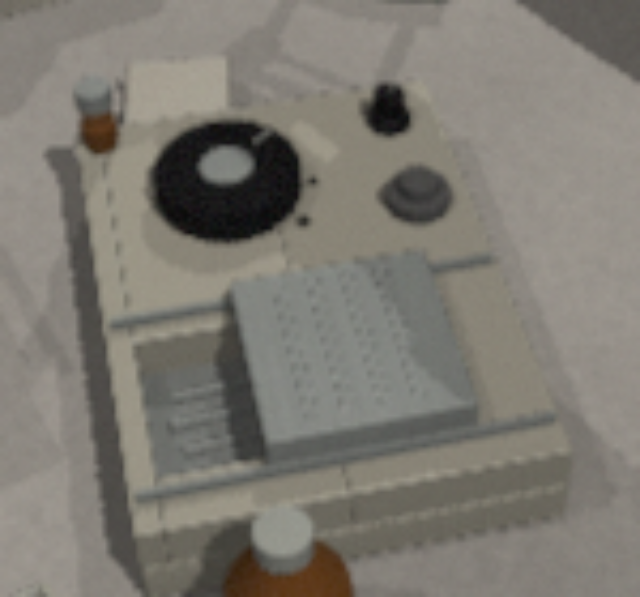

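View pics/d0c.png

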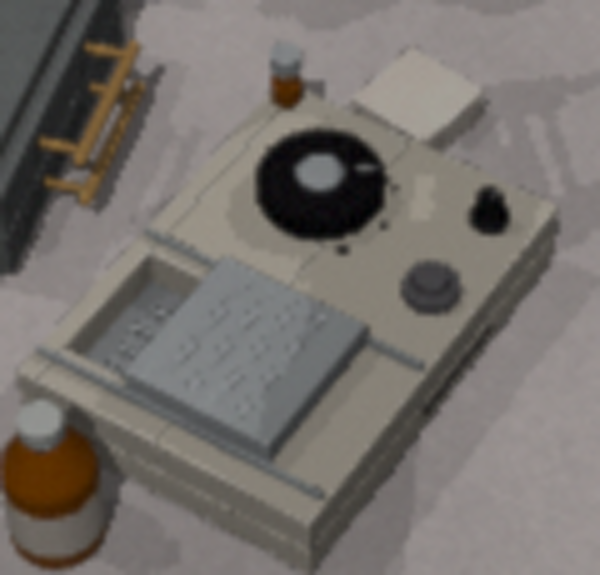

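```bash
cat > fit.py <<'E'
import numpy as np
from h import *
from scipy.optimize import least_squares
S=np.load("pics/scene0.npz");D=np.load("pics/side0.npz")
sc=lambda a,b:(190+(a+.5)/4.2667-.5,170+(b+.5)/4.264-.5); sd=lambda a,b:(195+a/5,135+b/5)
obs=[("dial",S,sc(227,176),(.03,-.08,.096)),("start",S,sc(418,181),(-.085,-.045,.092)),("timer",S,sc(390,95),(-.085,-.125,.097)),
("FL",S,sc(568,450),(-.12,.165,.07)),("BL",S,sc(135,533),(.12,.165,.07)),("FR",S,sc(433,84),(-.12,-.165,.07)),
("dial",D,sd(320,180),(.03,-.08,.096)),("start",D,sd(433,274),(-.085,-.045,.092)),("timer",D,sd(490,195),(-.085,-.125,.097)),
("FL",D,sd(318,530),(-.12,.165,.07)),("BL",D,sd(20,368),(.12,.165,.07)),("FR",D,sd(556,208),(-.12,-.165,.07))]
def W(p,q):
    c,s=np.cos(p[2]),np.sin(p[2]); return np.array([p[0]+c*q[0]-s*q[1],p[1]+s*q[0]+c*q[1],q[2]])
def res(p): return np.concatenate([proj(f,W(p,q))-uv for _,f,uv,q in obs])
if __name__=="__main__":
    s=least_squares(res,[.5,0,0],loss="soft_l1");p=s.x;print(p[:2],np.degrees(p[2]))
    for o,e in zip(obs,res(p).reshape(-1,2)):print(o[0],e.round(1), back(o[1],*o[2]).round(3),W(p,o[3]).round(3), back(o[1],*o[2],z=o[3][2]).round(3))
    # cover corners
    for nm,f,uv in [("cFR",S,sc(430,253)),("cFL",S,sc(474,408)),("cBR",S,sc(232,290)),("cFL",D,sd(268,443)),("cFR",D,sd(368,332)),("cBR",D,sd(225,262)),("cBL",D,sd(133,375))]:
        P=back(f,*uv,z=.096); c,s_=np.cos(p[2]),np.sin(p[2]);d=P[:2]-p[:2];print(nm,P.round(3),"warmer",np.round([c*d[0]+s_*d[1],-s_*d[0]+c*d[1]],3))
E
python3 fit.py
```

```text
[ 0.59810188 -0.04351346] -17.071856024413616
dial [ 0.9 -2.5] [ 0.612 -0.117  0.1  ] [ 0.603 -0.129  0.096] [ 0.61  -0.121  0.096]
start [ 1.2 -0.7] [ 0.508 -0.06   0.093] [ 0.504 -0.062  0.092] [ 0.508 -0.061  0.092]
timer [ 0.9 -0.7] [ 0.483 -0.138  0.096] [ 0.48  -0.138  0.097] [ 0.484 -0.137  0.097]
FL [2.2 0.6] [0.534 0.145 0.068] [0.532 0.149 0.07 ] [0.535 0.146 0.07 ]
BL [0.2 0.8] [0.76  0.075 0.068] [0.761 0.079 0.07 ] [0.761 0.077 0.07 ]
FR [-0.6 -1.2] [ 0.39  -0.235 -0.001] [ 0.435 -0.166  0.07 ] [ 0.436 -0.16   0.07 ]
dial [-0.5 -1.9] [ 0.599 -0.119  0.098] [ 0.603 -0.129  0.096] [ 0.599 -0.121  0.096]
start [-0.9 -0.4] [ 0.501 -0.063  0.09 ] [ 0.504 -0.062  0.092] [ 0.5   -0.061  0.092]
timer [-0.4 -0. ] [ 0.479 -0.14   0.095] [ 0.48  -0.138  0.097] [ 0.479 -0.138  0.097]
FL [-2.7 -1.2] [0.529 0.13  0.037] [0.532 0.149 0.07 ] [0.522 0.152 0.07 ]
BL [-1.8 -0.2] [0.752 0.084 0.079] [0.761 0.079 0.07 ] [0.755 0.078 0.07 ]
FR [ 0.1 -0.7] [ 0.444 -0.225 -0.   ] [ 0.435 -0.166  0.07 ] [ 0.435 -0.163  0.07 ]
cFR [0.536 0.    0.096] warmer [-0.072  0.024]
cFL [0.576 0.113 0.096] warmer [-0.067  0.143]
cBR [ 0.65  -0.032  0.096] warmer [0.046 0.027]
cFL [0.567 0.111 0.096] warmer [-0.075  0.139]
cFR [0.529 0.004 0.096] warmer [-0.08   0.025]
cBR [ 0.641 -0.029  0.096] warmer [0.037 0.026]
cBL [0.671 0.082 0.096] warmer [0.033 0.141]
```

```bash
python3 - <<'E'
from station import r
import cv2,numpy as np
r.command_gripper(0.0,20)
r.reach([0.53,-0.06,0.32],[180,0,-17])
f=r.grab_frame("wrist"); cv2.imwrite("pics/w1.png",f["color"]); np.savez("pics/w1.npz",**f)
print(f["fx"],f["cx"],f["cy"],np.round(f["view"],3).tolist())
o=r.observe();print({k:np.round(o[k],3) for k in o})
E
```

```text
325.19226210127806 277.59707923871554 207.83437644899507 [[-0.291, -0.957, 0.001, 0.096], [0.917, -0.28, -0.284, -0.443], [0.272, -0.082, 0.959, -0.642], [0.0, 0.0, 0.0, 1.0]]
{'t': np.float64(3.483), 'qpos': array([-1.0462e+01,  1.1762e+01,  8.0311e+01, -5.0000e-03,  8.7949e+01,
        9.6576e+01]), 'joint_velocities': array([-0.123,  0.008, -0.097,  0.068, -0.079,  0.219]), 'effort': array([ 3.5700e-01, -4.9692e+01, -3.7286e+01,  1.5000e-02, -7.4000e-02,
       -2.0000e-03]), 'eef_pos': array([ 0.53 , -0.061,  0.32 ]), 'orientation': array([ 1.79993e+02,  2.10000e-02, -1.70380e+01]), 'ft_force': array([-0.052,  0.617, -0.191]), 'ft_torque': array([ 0.067, -0.009, -0.008]), 'opening': np.float64(0.0)}
```

View pics/w1.png

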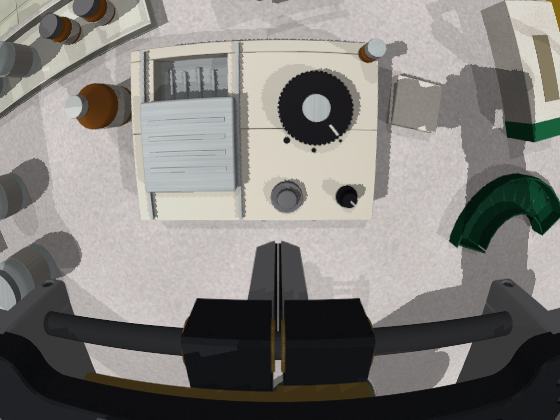

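```bash
python3 - <<'E'
import cv2
a=cv2.imread("pics/w1.png")[30:230,125:385];cv2.imwrite("pics/w1c.png",cv2.resize(a,None,fx=3,fy=3,interpolation=cv2.INTER_CUBIC))
E
```

```text
(no output)
```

View pics/w1c.png

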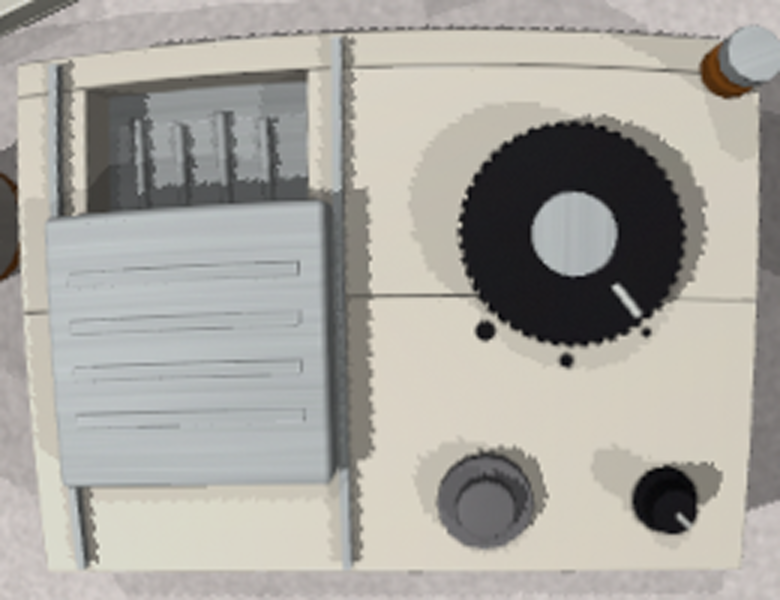

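```bash
cat > fit2.py <<'E'
import numpy as np
from scipy.optimize import least_squares
import fit
from fit import W
def projw(f,P):
    p=np.array(f["view"])@np.r_[P,1]; x,y,z=p[0],-p[1],-p[2]; r=np.hypot(x,y);t=np.arctan2(r,z)
    return np.array([f["cx"]+f["fx"]*t*x/r,f["cy"]+f["fy"]*t*y/r])
def rayw(f,uv,z):
    d=np.array([(uv[0]-f["cx"])/f["fx"],(uv[1]-f["cy"])/f["fy"]]);t=np.linalg.norm(d)
    v=np.array([*(d/t*np.sin(t)),np.cos(t)])*[1,-1,-1]
    T=np.linalg.inv(f["view"]);w=T[:3,:3]@v;return T[:3,3]+w*(z-T[2,3])/w[2]
F=np.load("pics/w1.npz")
c=lambda a,b:np.array([125+(a+.5)/3-.5,30+(b+.5)/3-.5])
obs=[("dial",c(574,234),(.03,-.08,.096)),("start",c(487,503),(-.085,-.045,.092)),("timer",c(674,499),(-.085,-.125,.097)),("FL",c(48,570),(-.12,.165,.07)),("FR",c(742,570),(-.12,-.165,.07)),("BL",c(18,68),(.12,.165,.07))]
res=lambda p:np.concatenate([projw(F,W(p,q))-uv for _,uv,q in obs])
if __name__=="__main__":
    s=least_squares(res,[.6,-.04,-.3],loss="soft_l1");p=s.x;print(p[:2],np.degrees(p[2]))
    for o,e in zip(obs,res(p).reshape(-1,2)):print(o[0],e.round(1),W(p,o[2]).round(4),rayw(F,o[1],o[2][2]).round(4))
    p2=least_squares(lambda p:np.r_[res(p),fit.res(p)],p,loss="soft_l1").x;print(p2[:2],np.degrees(p2[2]))
    for n,uv in[("cFL",c(66,484)),("cFR",c(330,482)),("coverBR",c(325,203)),("lineend",c(638,316)),("lstart",c(615,287)),("timer mark",c(688,526))]:
        P=rayw(F,uv,.096)[:2]-p[:2];C,S=np.cos(p[2]),np.sin(p[2]);print(n,np.round([C*P[0]+S*P[1],-S*P[0]+C*P[1]],4))
    for a,b in((485,331),(566,360),(646,332)):
        P=rayw(F,c(a,b),.07)[:2]-p[:2];C,S=np.cos(p[2]),np.sin(p[2]);w=np.array([C*P[0]+S*P[1],-S*P[0]+C*P[1]])-[.03,-.08];print("dot",w.round(4),np.degrees(np.arctan2(w[1],w[0])))
    q=[c(574,234),c(574,250)]
E
python3 fit2.py
```

```text
[ 0.59863785 -0.04626349] -16.491713342487053
dial [-0.1 -0.8] [ 0.6047 -0.1315  0.096 ] [ 0.6038 -0.1313  0.096 ]
start [-0.1  1.5] [ 0.5044 -0.0653  0.092 ] [ 0.5062 -0.066   0.092 ]
timer [0.5 3.5] [ 0.4817 -0.142   0.097 ] [ 0.4863 -0.1425  0.097 ]
FL [0.2 0.3] [0.5304 0.146  0.07  ] [0.5309 0.1461 0.07  ]
FR [-0.1 -1.1] [ 0.4367 -0.1704  0.07  ] [ 0.4351 -0.1702  0.07  ]
BL [-0.5 -1.4] [0.7605 0.0779 0.07  ] [0.7583 0.0777 0.07  ]
[ 0.59825878 -0.04590991] -16.635620776099454
cFL [-0.0711  0.1387]
cFR [-0.0723  0.0203]
coverBR [0.0426 0.0191]
lineend [-0.0038 -0.1065]
lstart [ 0.0078 -0.0969]
timer mark [-0.0926 -0.1312]
dot [-0.0425  0.0349] 140.54913504989796
dot [-0.055 -0.   ] -179.9541619662161
dot [-0.0424 -0.035 ] -140.46123355522823
```

```bash
cat > g.py <<'E'
import numpy as np
P=(.5985,-.0461,np.radians(-16.55)); YAW=-16.55
def W(x,y,z):
    c,s=np.cos(P[2]),np.sin(P[2]); return [P[0]+c*x-s*y,P[1]+s*x+c*y,z]
def inv(p):
    c,s=np.cos(P[2]),np.sin(P[2]);d=np.array(p[:2])-P[:2];return np.round([c*d[0]+s*d[1],-s*d[0]+c*d[1],p[2]],4)
TIP=.011
E
python3 - <<'E'
from station import r
from g import *
import cv2
o=lambda:(lambda s:print(round(s["t"],2),inv(s["eef_pos"]),s["ft_force"].round(2)))(r.observe())
R=[180,0,YAW]
r.reach(W(-.115,.08,.15),R);o()
print(r.movel(W(-.115,.08,.091),R,feed=.1,contact_N=8));o()
print(r.movel(W(-.03,.08,.091),R,feed=.06,contact_N=15));o()
print(r.movel(W(.004,.08,.091),R,feed=.02,contact_N=12));o()
r.movel(W(-.03,.08,.091),R,feed=.1);o()
r.movel(W(-.06,.04,.2),R,feed=.2)
r.reach([.53,-.06,.32],[180,0,-17])
f=r.grab_frame("wrist"); cv2.imwrite("pics/w2.png",cv2.resize(f["color"][30:230,125:385],None,fx=3,fy=3,interpolation=cv2.INTER_CUBIC));np.savez("pics/w2.npz",**f);o()
E
```

```text
4.33 [-0.114   0.0797  0.1513] [ 0.33 -0.06 -0.54]
False
5.08 [-0.1146  0.08    0.0917] [-0.04 -0.23  0.62]
False
6.64 [-0.0301  0.0801  0.0911] [-0.03  0.33 -0.05]
True
7.54 [-0.0152  0.0799  0.0905] [0.07 0.26 0.08]
7.83 [-0.0298  0.08    0.0912] [0.44 0.33 0.89]
9.25 [-0.0619 -0.0324  0.3179] [-0.4   0.22 -0.87]
```

View pics/w2.png

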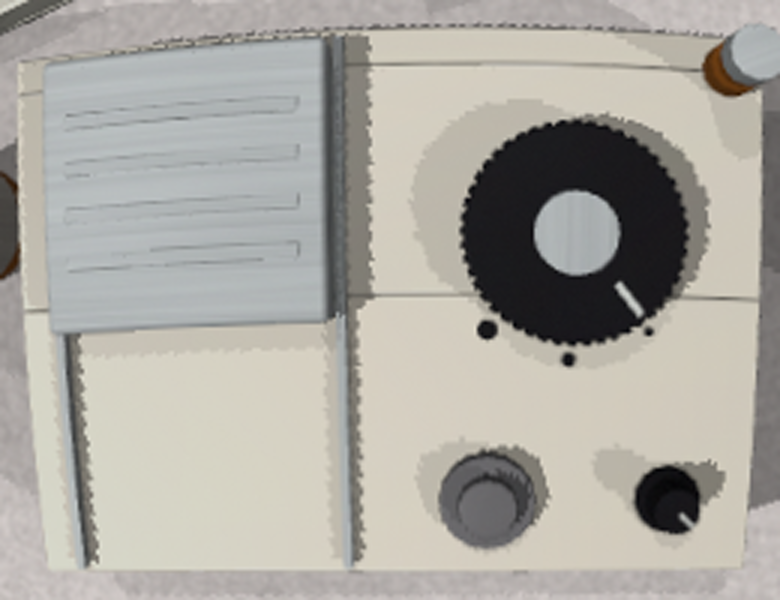

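```bash
python3 - <<'E'
import numpy as np
from fit2 import rayw,c
from g import *
F=np.load("pics/w2.npz")
for a,b in((54,331),(190,325),(325,320)):print(inv(rayw(F,c(a,b),.096)))
z=F["z_map"];print(z.shape)
E
```

```text
[-0.0044  0.1383  0.096 ]
[-0.0052  0.0769  0.096 ]
[-0.0052  0.0206  0.096 ]
(420, 560)
```

```bash
python3 - <<'E'
from station import r
from g import *
o=lambda:(lambda s:print(round(s["t"],2),inv(s["eef_pos"]),s["ft_force"].round(2)))(r.observe())
R=[180,0,YAW]
r.reach(W(-.035,.08,.11),R)
r.movel(W(-.03,.08,.091),R,feed=.1);o()
print(r.movel(W(.004,.08,.091),R,feed=.02,contact_N=15));o()
r.movel(W(-.03,.08,.091),R,feed=.1)
r.movel(W(-.03,.06,.13),R,feed=.2)
C=(.03,-.08);rad=.035;a=-.28
pt=lambda a,z:W(C[0]-rad*np.cos(a),C[1]+rad*np.sin(a),z)
Ra=lambda a:[180,0,YAW-np.degrees(a)]
r.movel(pt(a,.125),Ra(a),feed=.2);o()
print(r.movel(pt(a,.100),Ra(a),feed=.02,contact_N=2.5));o()
E
```

```text
10.55 [-0.03    0.0796  0.0907] [ 0.02 -0.21 -1.1 ]
True
11.46 [-0.0152  0.08    0.0905] [-0.92 -0.02  1.58]
13.03 [-0.0039 -0.0889  0.1245] [ 0.12 -0.44  0.41]
True
13.9 [-0.0037 -0.0898  0.1072] [-0.48 -0.19  6.8 ]
```

```bash
python3 - <<'E'
from station import r
from g import *
import cv2
C=(.03,-.08);rad=.035;a0=-.28
pt=lambda a,z:W(C[0]-rad*np.cos(a),C[1]+rad*np.sin(a),z)
Ra=lambda a:[180,0,YAW-np.degrees(a)]
z=.1070
for i in range(1,9):
    a=a0+i*.07
    r.movel(pt(a,z),Ra(a),feed=.02)
    s=r.observe();F=s["ft_force"];print(round(s["t"],2),round(a-a0,2),inv(s["eef_pos"]),F.round(1),s["ft_torque"].round(2),round(z,4))
    if F[2]<5:z-=.0003
    if F[2]>9:z+=.0002
    if F[2]>25:break
f=r.grab_frame("wrist");cv2.imwrite("pics/w3.png",f["color"])
E
```

```text
14.18 0.07 [-0.004  -0.0874  0.1073] [-0.2 -1.2  4.9] [-0.12  0.17 -0.07] 0.107
14.45 0.14 [-0.0044 -0.085   0.1072] [-1.9 -1.8  8.1] [-0.14  0.38  0.03] 0.1067
14.72 0.21 [-0.0047 -0.0826  0.1072] [-2.1 -0.5  7.2] [-0.16  0.45 -0.04] 0.1067
15.0 0.28 [-0.0048 -0.0801  0.1072] [-2.2 -0.2  7.6] [ 0.01  0.47 -0.05] 0.1067
15.28 0.35 [-0.0047 -0.0775  0.1072] [-1.8  0.6  8. ] [ 0.08  0.33 -0.03] 0.1067
15.55 0.42 [-0.0044 -0.075   0.1072] [-2.2  2.2  7.7] [ 0.26  0.24 -0.03] 0.1067
15.82 0.49 [-0.0039 -0.0725  0.1072] [-1.3  2.   6.7] [0.34 0.11 0.02] 0.1067
16.1 0.56 [-0.0033 -0.0701  0.1072] [-1.1  0.6  6.8] [ 0.31  0.14 -0.02] 0.1067
```

View pics/w3.png

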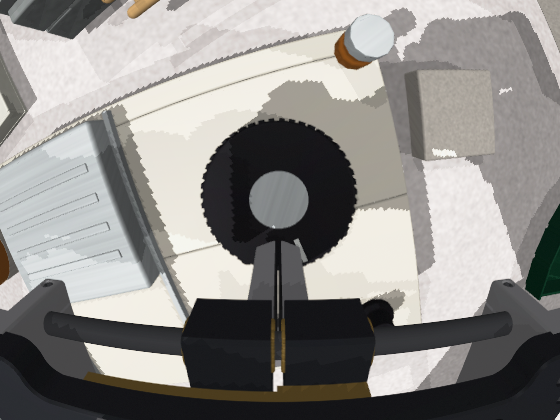

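```bash
python3 - <<'E'
from station import r
from g import *
import cv2
p=r.observe()["eef_pos"]; p[2]=.14
r.movel(list(p),feed=.1)
r.reach([.53,-.06,.32],[180,0,-17])
f=r.grab_frame("wrist"); cv2.imwrite("pics/w4.png",cv2.resize(f["color"][30:230,125:385],None,fx=3,fy=3,interpolation=cv2.INTER_CUBIC));np.savez("pics/w4.npz",**f);print(r.observe()["t"])
E
```

```text
17.475
```

View pics/w4.png

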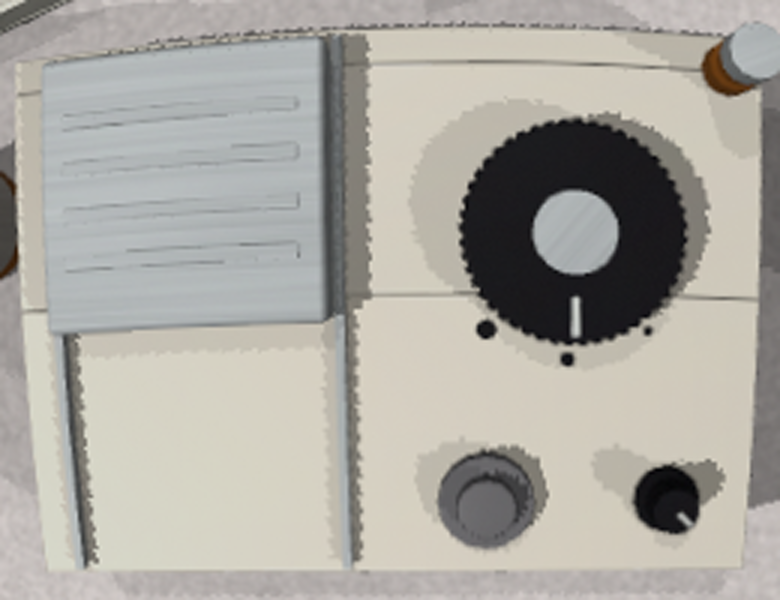

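```bash
python3 - <<'E'
import numpy as np
from fit2 import rayw,c
from g import *
for n,h,l in(("w2",(576,233),(641,317)),("w4",(576,233),(576,337))):
    F=np.load(f"pics/{n}.npz");d=(inv(rayw(F,c(*l),.096))-inv(rayw(F,c(*h),.096)));print(n,np.arctan2(d[1],-d[0]))
E
```

```text
w2 -0.6747409422235527
w4 -0.007142735669413276
```

```bash
python3 - <<'E'
from station import r
from g import *
import cv2
o=lambda:(lambda s:print(round(s["t"],2),inv(s["eef_pos"]),s["ft_force"].round(2)))(r.observe())
R=[180,0,YAW]
r.reach(W(-.0845,-.045,.13),R);o()
print(r.movel(W(-.0845,-.045,.106),R,feed=.05,contact_N=12));o()
for z in(.103,.100,.098,.0965,.0955):
    h=r.movel(W(-.0845,-.045,z),R,feed=.015,contact_N=15);print(z,h);o()
    if h or r.observe()["ft_force"][2]>14:break
r.wait(.2);o()
f=r.grab_frame("side");cv2.imwrite("pics/d5.png",cv2.resize(f["color"][135:250,195:315],(600,575),interpolation=cv2.INTER_CUBIC))
E
```

```text
18.27 [-0.0837 -0.045   0.1308] [0.34 0.21 0.55]
False
18.9 [-0.0845 -0.045   0.106 ] [-0.08  0.4  -0.85]
0.103 False
19.25 [-0.0843 -0.045   0.1032] [0.48 0.24 1.27]
0.1 False
19.6 [-0.0844 -0.045   0.1001] [-0.13  0.02  1.97]
0.098 False
19.88 [-0.0844 -0.045   0.0981] [ 1.1  -0.38  4.36]
0.0965 False
20.13 [-0.0843 -0.045   0.0972] [-1.56  0.61 11.15]
0.0955 False
20.38 [-0.0842 -0.045   0.097 ] [-6.18  1.4  20.74]
20.58 [-0.0841 -0.045   0.0969] [-5.77  0.   21.87]
```

```bash
python3 - <<'E'
from station import r
from g import *
import cv2
r.movel(W(-.0845,-.045,.13),[180,0,YAW],feed=.06)
r.reach([.53,-.06,.32],[180,0,-17]);r.wait(.3)
f=r.grab_frame("wrist"); cv2.imwrite("pics/w6.png",cv2.resize(f["color"][30:230,125:385],None,fx=3,fy=3,interpolation=cv2.INTER_CUBIC));np.savez("pics/w6.npz",**f)
s=r.observe();print(s["t"],s["ft_force"])
a=np.load("pics/w4.npz")["z_map"];b=f["z_map"];print("start depth before/after",np.median(a[195:201,284:291]),np.median(b[195:201,284:291]))
E
```

```text
22.5 [-0.18804668  0.19028121 -0.85660316]
start depth before/after 0.40734595 0.408641
```

View pics/w6.png

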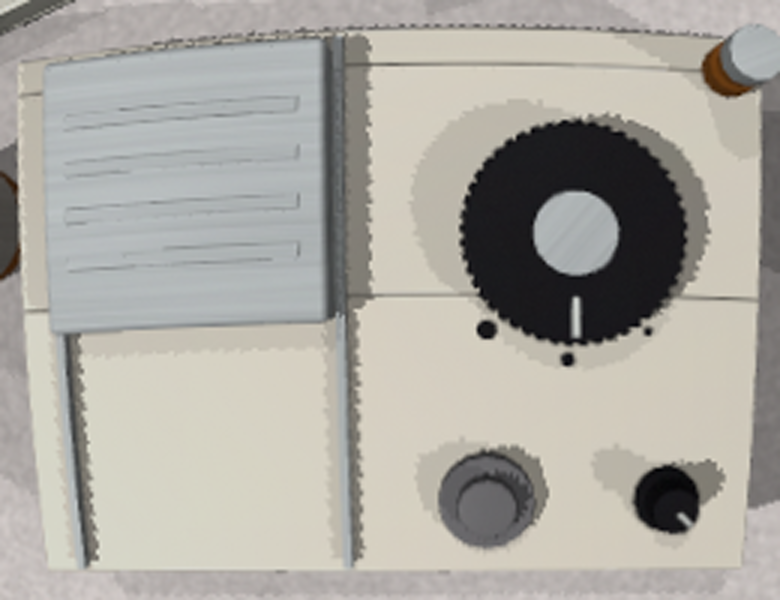

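The cover is shut, the dial line sits at (576,337) by the middle dot, the button is back up, and the timer mark at (688,522) and the vial haven't moved. I'm handing the job in.

```bash
python3 - <<'E'
from station import r
r.job_done()
E
```

```text
the job is handed in; nothing more can be done
```

I carried out all three steps in the order asked, using closed fingertips only, and handed the job in at about 22.5 s of the 45 s allowed.

- **Cover:** I pushed it until the contact force showed the stop. A second push stopped at exactly the same place. The camera puts the front edge at x about -5 mm against -6 mm nominal, which is within calibration.
- **Dial:** I turned it clockwise with about 7 N of fingertip pressure on its top over a 0.56 rad arc, and the spring took it into the middle detent. The white line measures about 0.67 rad from its start against 0.70 nominal. That 0.03 rad shortfall is about what detent friction and pixel error would explain. The line sits by the middle dot, and no picture shows it beyond that.
- **Start button:** I pressed it to the bottom, with the fingertip at z 86 mm, which is the full 6 mm of travel, and a contact force of about 22 N. It sprang back: its depth reading agrees with the one before to within about 1.3 mm.
- **Bystanders:** The timer knob's mark and the vial show no change in the last picture. I did not measure the items on the table again afterwards, but the arm never went near them.

The last check showed the arm clear of the warmer and touching nothing.

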